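# Press home the two raised caps in the specimen rack

### The arm

A 7-joint arm with a two-finger parallel gripper is mounted at the origin on the work surface. World frame = base frame: x ahead of the robot, y to its left, z up, the work surface at z = 0. Lengths are in m, angles in rad, forces in N, time in s.
With the tool pointing down it reaches from about 0.425 to 0.95 m from the base axis. Payload 16.7 kg.
Tool frame: the origin (TCP) lies on the centre line of the jaws, within the pads' length; the fingertips stand 11 mm ahead of it and the grasp point (between the pads) lies 8 mm behind it; z points along the fingers, x is the direction in which the jaws open and shut, and the axes are right-handed (so a half turn about z gives the same grasp; the last joint's range is limited). The gripper opens to 94 mm and grips with 3 to 60 N. Pads are 16 mm wide; open, the fingers measure 119 mm over their backs; the gripper's body (75 mm by 177 mm) begins 78 mm behind the grasp point.
Start: joints at [1.175, 0.426, 0.074, 1.606, -0.034, 1.111, -0.067], TCP at [0.165, -0.655, 0.216] pointing down, gripper open.
Joint ranges: [-2.85, 2.85], [-0.5, 2.14], [-1.23, 1.37], [0.21, 2.46], [-1.02, 4.16], [0.16, 2.05], [-2.73, 2.73]. Speed limits (rad/s): [1.89, 1.89, 2.39, 2.39, 3.01, 3.01, 3.01].

### API

Orientations are given as a unit quaternion [x, y, z, w].
In Python, from bench import sensors, eyes, ticket gives the robot as it stands.
- The arm moves only by the tool servo_tool, never from a script. Its argument "series" is a list of rows, each a list of 7 numbers: the opening, from -1 (shut) to 1 (fully open), so that 0 is half open, then the shift along the tool's x, y, z in mm, then the turn, a rotation vector about the tool's x, y, z in degrees. A call has 1 to 20 rows; each row is the pose to reach, as a shift and turn from the pose commanded when the call began, along the tool's axes at that moment; what a row does not reach only later rows make up. A row lasts 1/10 s, in which the tool goes at most 50 mm and 8.59 degrees, less where a joint would pass 70% of its speed; a pose out of reach is approached as far as the arm can. A call with a gripper value outside its range is refused whole. The fingers move at their own pace and stop on an object; the grip force is fixed at half the most. Time passes only in rows, so rows that repeat a pose let the fingers close. It gives the time, the measured TCP pose, the force and the opening at its end, in the units of the state.
- sensors.get_state(): the state, without advancing time (a new reading comes with each control period).
- eyes.snapshot(name): name is "scene" or "top" or "wrist"; returns (picture, depth): 400x640x3 uint8, red, green, blue; 400x640 float32, m along the optical axis (not along the pixel's ray), 0 where there is no reading.
- eyes.get_calibration(name): a dict with "fx", "fy", "cx", "cy" (pixels), "eye" and "rotation" of the camera in the world; the wrist camera has in their place "mount" (4x4, takes a point from camera to tool coordinates, whose origin is the TCP and whose axes are the tool frame's). Camera axes: x right, y down, z forward; pixel columns grow to the right and rows downward; lengths in m; the calibration is good to about 2 mm. A picture is of the moment at which its call begins: read the wrist's pose just before it. get_calibration takes no time and is no camera call.
- ticket.job_done(): hands the job in, once; it reports no verdict.
The state is a dict: "clock": time; "joint_positions": joint angles; "joint_vel": joint speeds; "joint_torque": joint torques, N m; "position": TCP position; "ee_rot": TCP orientation; "contact_force": force on the tool from outside, world axes, zero at the start; "torque": the same for the moment, N m; "width": opening from 0.0 (shut) to 1.0 (fully open).
Only numpy, scipy, OpenCV 4.12 (cv2) and the standard library are available. Lean on these libraries where they do the work, as an engineer would, in place of code of your own. Each camera call takes 0.05 s, during which the arm holds its last target. There are 200 camera calls.

### The job

Two of the six specimen pots in the wire rack on the bench in front of the robot have push-on caps that are not fully on: a strip of bare neck shows below the cap. With the fingertips, press these two caps gently straight down until they are fully home, one after the other, then withdraw. Do not pick up any pot, and leave the other four pots (one of them is simply a taller pot, already closed) and the things lying around the rack alone.

Things in the scene. Friction and masses are not known exactly. Their poses are not given: they have to be found in the camera images.
- rack: low steel wire rack, 206 mm long (its y) by 140 mm (its x), wires up to 38 mm high, fixed to the bench; it holds six pots in 2 rows (its x = -33 and +33 mm) of 3 (its y = -66, 0, +66 mm) in any order; origin at the centre of its underside, z up; its floor, where the pots stand, is 6 mm above the bench
- cap_a (a joint): how far the cap of pot_a has been pushed down, in m: 0 = fully raised (14 mm of neck showing), 0.014 = fully home against the pot's shoulder; starts between 0 and 0.002. About 4 N pushes it, the same all the way; it stays where it is left and does not spring back; at the end it meets a hard stop, felt through the soft top
- cap_b (a joint): the same for the cap of pot_b
- cap_a_top (a point): centre of the flat top of the raised red cap of pot_a, 45 mm in diameter; 94 to 96 mm above the bench at the start, 82 mm when fully home. It moves down with the cap. The top of the cap is soft and springy: under the finger it dips about 1 mm per 3 N (1.3 mm while the cap slides, 6 mm at most) and comes back when let go
- cap_b_top (a point): the same for pot_b
- pot_a: a specimen pot standing loosely in one cell of the rack, white body 40 mm in diameter, red cap 45 mm in diameter and 22 mm high; origin at the centre of its underside, z up along the pot; this pot has a raised cap: 88 to 90 mm high overall at the start, 76 mm when the cap is home
- pot_b: a specimen pot standing loosely in one cell of the rack, white body 40 mm in diameter, red cap 45 mm in diameter and 22 mm high; origin at the centre of its underside, z up along the pot; this pot has the other raised cap, with the same sizes as pot_a
- pot_c: a specimen pot standing loosely in one cell of the rack, white body 40 mm in diameter, red cap 45 mm in diameter and 22 mm high; origin at the centre of its underside, z up along the pot; its cap is already home: 76 mm high overall. To be left alone
- pot_d: a specimen pot standing loosely in one cell of the rack, white body 40 mm in diameter, red cap 45 mm in diameter and 22 mm high; origin at the centre of its underside, z up along the pot; its cap is already home: 76 mm high overall. To be left alone
- pot_e: a specimen pot standing loosely in one cell of the rack, white body 40 mm in diameter, red cap 45 mm in diameter and 22 mm high; origin at the centre of its underside, z up along the pot; its cap is already home: 76 mm high overall. To be left alone
- pot_f: a specimen pot standing loosely in one cell of the rack, white body 40 mm in diameter, red cap 45 mm in diameter and 22 mm high; origin at the centre of its underside, z up along the pot; a taller pot whose cap is already home: 106 mm high overall. To be left alone
- reagent: amber bottle with a paper label and black cap, 56 mm in diameter and 105 mm high, standing beside the rack; origin at the centre of its underside. To be left alone
- forceps: steel forceps lying on the bench beyond the rack, 130 mm long (its x), up to 8 mm high; origin at its middle, on the underside. To be left alone
- marker: marker pen lying on the bench beside the rack, about 130 mm long (its x), 17 mm thick; origin near its middle, on the underside. To be left alone

How it is judged:
On the way, in this order (a step that is already met when the one before it is completed fails the run):
1. one raised cap is pressed home by the fingers, the other not yet (((value of joint cap_a above 0.012 m and contact force between the fingers and pot_a above 0.3 N) or (value of joint cap_b above 0.012 m and contact force between the fingers and pot_b above 0.3 N))), for 0.02 s.
2. the other raised cap is pressed home by the fingers too (((value of joint each of cap_a, cap_b above 0.012 m and contact force between the fingers and pot_a above 0.3 N) or (value of joint each of cap_a, cap_b above 0.012 m and contact force between the fingers and pot_b above 0.3 N))), for 0.02 s.
At the end, for the whole second after the job is handed in: Both raised caps are home (within 2 mm: joints above 0.012), all six pots stand at rest and upright on the rack's floor in their own cells (within 9 mm of the start, tilt below 0.1 rad), and the bottle, forceps and marker are within 10 mm of where they were (value of joint each of cap_a, cap_b above 0.012 m and height (world z) of each of pot_a, pot_b, pot_c, pot_d, pot_e, pot_f below 0.01 m and angle between each of pot_a, pot_b, pot_c, pot_d, pot_e, pot_f's own z axis and vertical below 0.1 rad and linear speed of each of pot_a, pot_b, pot_c, pot_d, pot_e, pot_f below 0.02 m/s and distance of each of pot_a, pot_b, pot_c, pot_d, pot_e, pot_f from where it was at the start of the episode below 0.009 m and distance of each of reagent, forceps, marker from where it was at the start of the episode below 0.01 m); the robot touches nothing.
It fails at once if a closed pot is touched (over 1 N) or moved more than 9 mm (contact force between any of the fingers, the arm and pot_c above 1 N or distance of any of pot_c, pot_d, pot_e, pot_f from where it was at the start of the episode above 0.009 m or contact force between any of the fingers, the arm and pot_d above 1 N or contact force between any of the fingers, the arm and pot_e above 1 N or contact force between any of the fingers, the arm and pot_f above 1 N).
It fails at once if a pot with a raised cap is lifted (over 8 mm), moved or tipped (height (world z) of any of pot_a, pot_b above 0.014 m or distance of any of pot_a, pot_b from where it was at the start of the episode above 0.012 m or angle between any of pot_a, pot_b's own z axis and vertical above 0.25 rad).
It fails at once if a cap is pressed harder than 30 N (contact force between any of the fingers, the arm and pot_a above 30 N or contact force between any of the fingers, the arm and pot_b above 30 N).
It fails at once if the bottle, forceps or marker is moved more than 10 mm (distance of any of reagent, forceps, marker from where it was at the start of the episode above 0.01 m).
It also fails if it takes over 35 s, if anything falls off the work surface, if the arm or the gripper's body presses on something with over 40 N, if the wrist force passes 120 N, or if a joint passes its speed limit or range.

## Working session

There is one attempt and no reset: what is moved stays moved. The work goes in short steps, Python scripts to look and compute and a tool call to move; the robot and the scene stay as the last step left them, time stands still between calls to the robot, and variables do not carry over. Pictures are saved under pics/ and viewed, about 8 in all and at most 12, crops included, and the job is handed in when it is done.

Besides the shell and the picture viewer there is one more tool, called after "Call:" as name([rows], argument=value, ...), one row to a line, values as JSON. servo_tool: Moves the arm, as the interface text tells. Its arguments: {"type":"object","properties":{"series":{"type":"array"}},"required":["series"]}

```bash
mkdir -p pics; cat > h.py <<'E'
import numpy as np,cv2
from bench import sensors,eyes,ticket
from scipy.spatial.transform import Rotation as R
def cloud(n,save=None):
    s=sensors.get_state(); c=eyes.get_calibration(n); im,d=eyes.snapshot(n)
    if save: cv2.imwrite('pics/'+save,im[:,:,::-1])
    v,u=np.mgrid[:400,:640]
    P=np.stack([(u-c['cx'])/c['fx']*d,(v-c['cy'])/c['fy']*d,d],-1)
    if 'mount' in c:
        M=np.array(c['mount']);P=P@M[:3,:3].T+M[:3,3]
        P=P@R.from_quat(s['ee_rot']).as_matrix().T+np.array(s['position'])
    else: P=P@np.array(c['rotation']).T+np.array(c['eye'])
    P[d==0]=np.nan
    return im,P
def reds(im,P):
    h=cv2.cvtColor(im,cv2.COLOR_RGB2HSV)
    m=((h[...,0]<8)|(h[...,0]>172))&(h[...,1]>120)&(h[...,2]>50)&np.isfinite(P[...,2])
    return m
E
python3 - <<'E'
from h import *
s=sensors.get_state();print({k:np.round(s[k],3) for k in s})
for n in('top','scene'):
    im,P=cloud(n,n+'0.png'); m=reds(im,P)&(P[...,2]>.07)
    k,l,st,ce=cv2.connectedComponentsWithStats(m.astype(np.uint8))
    c=eyes.get_calibration(n);print(n,np.round(c['eye'],3),np.round(c['rotation'],2).tolist())
    for i in range(1,k):
        if st[i,4]<40: continue
        q=P[l==i];zt=np.percentile(q[:,2],90);t=q[abs(q[:,2]-zt)<.004]
        print(ce[i].round(),st[i,4],'ztop',zt.round(4),'mid',((t.min(0)+t.max(0))/2).round(4),'mean',t.mean(0).round(4),'size',np.ptp(t,axis=0).round(3))
E
```

```text
{'clock': np.float64(0.0), 'joint_positions': array([ 1.175,  0.427,  0.074,  1.607, -0.034,  1.111, -0.067]), 'joint_vel': array([-0.001, -0.001, -0.   ,  0.001, -0.001,  0.   , -0.   ]), 'joint_torque': array([-3.0000e-03, -9.3583e+01,  3.6650e+00, -4.5420e+01, -4.9000e-02,
        2.0000e-02,  0.0000e+00]), 'position': array([ 0.165, -0.654,  0.216]), 'ee_rot': array([ 0.789, -0.615, -0.001, -0.   ]), 'contact_force': array([ 1.001, -1.056,  0.233]), 'torque': array([ 0.022,  0.038, -0.032]), 'width': np.float64(1.002)}Traceback (most recent call last):
  File "<stdin>", line 4, in <module>
  File "h.py", line 12, in cloud
    else: P=P@np.array(c['rotation']).T+np.array(c['eye'])
            ~^~~~~~~~~~~~~~~~~~~~~~~~~~
ValueError: matmul: Input operand 1 has a mismatch in its core dimension 0, with gufunc signature (n?,k),(k,m?)->(n?,m?) (size 4 is different from 3)
```

```bash
sed -i "s/P=P@np.array(c\['rotation'\]).T/P=P@R.from_quat(c['rotation']).as_matrix().T/" h.py
cat >> h.py <<'E'
def report(n,save):
    im,P=cloud(n,save); m=reds(im,P)&(P[...,2]>.07)
    k,l,st,ce=cv2.connectedComponentsWithStats(m.astype(np.uint8))
    for i in range(1,k):
        if st[i,4]<40: continue
        q=P[l==i];zt=np.percentile(q[:,2],90);t=q[abs(q[:,2]-zt)<.004]
        print(n,ce[i].round(),st[i,4],'ztop',zt.round(4),'mid',((t.min(0)+t.max(0))/2).round(4),'mean',t.mean(0).round(4),'size',np.ptp(t,axis=0).round(3))
    return im,P
E
python3 - <<'E'
from h import *
for n in('top','scene'): c=eyes.get_calibration(n);print(c); report(n,n+'0.png')
a=[cv2.imread(f'pics/{n}0.png') for n in('top','scene')]
cv2.imwrite('pics/both.png',cv2.resize(np.vstack(a),(480,600)))
E
```

```text
{'fx': 419.0579922470993, 'fy': 419.0579922470993, 'cx': 319.2350625069108, 'cy': 193.5850514468649, 'eye': array([0.46764362, 0.05363901, 0.90770209]), 'rotation': array([ 0.71479315, -0.69389539,  0.06901613, -0.05307268])}
top [292. 207.] 427 ztop 0.0974 mid [0.5818 0.0897 0.0966] mean [0.582  0.0894 0.0958] size [0.044 0.043 0.006]
top [323. 221.] 400 ztop 0.0834 mid [0.5585 0.029  0.0829] mean [0.5584 0.0288 0.082 ] size [0.042 0.042 0.007]
top [353. 234.] 410 ztop 0.0839 mid [ 0.5345 -0.0319  0.0829] mean [ 0.5349 -0.0321  0.0821] size [0.042 0.043 0.006]
top [278. 237.] 433 ztop 0.0968 mid [0.5225 0.1144 0.0957] mean [0.5227 0.1142 0.0952] size [0.043 0.043 0.006]
top [309. 251.] 415 ztop 0.0836 mid [0.4978 0.0529 0.0828] mean [0.4971 0.0533 0.0819] size [0.043 0.041 0.007]
top [341. 265.] 459 ztop 0.1133 mid [ 0.4733 -0.0079  0.1125] mean [ 0.4727 -0.0081  0.1118] size [0.043 0.043 0.006]
{'fx': 477.18909671167074, 'fy': 477.18909671167074, 'cx': 324.3634524864652, 'cy': 196.83005251308688, 'eye': array([ 1.13965167, -0.32487663,  0.89544506]), 'rotation': array([ 0.84376904,  0.42416821, -0.15521506, -0.28990243])}
scene [330. 169.] 669 ztop 0.0972 mid [0.5549 0.1025 0.0965] mean [0.558  0.1011 0.0957] size [0.102 0.069 0.007]
scene [269. 164.] 332 ztop 0.1134 mid [ 0.4746 -0.0077  0.1126] mean [ 0.4752 -0.0081  0.1121] size [0.044 0.043 0.006]
scene [298. 166.] 268 ztop 0.0839 mid [0.4993 0.053  0.083 ] mean [0.5001 0.0529 0.0824] size [0.045 0.042 0.006]
scene [304. 187.] 304 ztop 0.0835 mid [0.5605 0.0297 0.0824] mean [0.561  0.0293 0.0821] size [0.045 0.044 0.006]
scene [276. 194.] 305 ztop 0.0839 mid [ 0.537  -0.0312  0.0839] mean [ 0.5376 -0.0319  0.0823] size [0.043 0.042 0.008]
```

View pics/both.png

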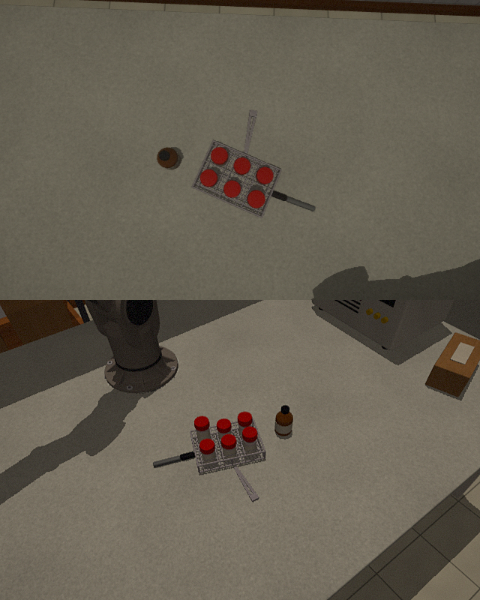

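```bash
python3 - <<'E'
from h import *
s=sensors.get_state();M=R.from_quat(s['ee_rot']).as_matrix();p=np.array(s['position'])
print(M.round(3),p)
for t in ([.583,.090,.2],[.5235,.1145,.2]): print((M.T@(np.array(t)-p)*1000).round(1))
E
```

```text
[[ 0.244 -0.97  -0.   ]
 [-0.97  -0.244  0.001]
 [-0.001  0.    -1.   ]] [ 0.16477681 -0.65423355  0.2159534 ]
[-619.5 -587.3   16.5]
[-657.8 -535.6   16.5]
```

Call:
servo_tool([
  [-1,-20,-19,0,0,0,0],
  [-1,-55,-52,0,0,0,0],
  [-1,-90,-85,0,0,0,0],
  [-1,-125,-118,0,0,0,0],
  [-1,-160,-152,0,0,0,0],
  [-1,-195,-185,0,0,0,0],
  [-1,-230,-218,0,0,0,0],
  [-1,-265,-251,0,0,0,0],
  [-1,-300,-284,0,0,0,0],
  [-1,-335,-318,0,0,0,0],
  [-1,-370,-351,0,0,0,0],
  [-1,-405,-384,0,0,0,0],
  [-1,-440,-417,0,0,0,0],
  [-1,-475,-450,0,0,0,0],
  [-1,-510,-483,0,0,0,0],
  [-1,-545,-517,0,0,0,0],
  [-1,-575,-545,0,0,0,0],
  [-1,-600,-568,0,0,0,0],
  [-1,-619,-587,0,0,0,0],
  [-1,-619,-587,0,0,0,0],
])

```text
clock: 2.15
position: [0.5836, 0.0929, 0.2161]
ee_rot: [0.79, -0.613, -0.001, -0.001]
contact_force: [-0.5, -0.1, -0.9]
width: 0.004
```

```bash
python3 - <<'E'
from h import *
s=sensors.get_state();M=R.from_quat(s['ee_rot']).as_matrix();p=np.array(s['position'])
print({k:np.round(s[k],4) for k in s if k not in('joint_torque',)})
report('wrist','w1.png')
for t in ([.583,.090,.11],[.5235,.1145,.11]): print((M.T@(np.array(t)-p)*1000).round(1))
E
```

```text
{'clock': np.float64(2.15), 'joint_positions': array([ 0.1083,  0.3258, -0.4619,  1.776 ,  0.1607,  1.077 , -1.7289]), 'joint_vel': array([ 0.0429, -0.0315,  0.0341,  0.0486, -0.0075, -0.0008,  0.0464]), 'position': array([0.5836, 0.0929, 0.2161]), 'ee_rot': array([ 7.900e-01, -6.131e-01, -7.000e-04, -6.000e-04]), 'contact_force': array([-0.4904, -0.1365, -0.9467]), 'torque': array([-0.0095, -0.0521,  0.0443]), 'width': np.float64(0.0039)}
wrist [321. 191.] 1995 ztop 0.0967 mid [0.5838 0.0897 0.0956] mean [0.5842 0.0898 0.0958] size [0.044 0.043 0.005]
wrist [376. 226.] 1743 ztop 0.083 mid [0.5601 0.0288 0.0817] mean [0.5608 0.0294 0.0821] size [0.044 0.044 0.005]
wrist [275. 241.] 1406 ztop 0.0962 mid [0.5265 0.12   0.095 ] mean [0.5272 0.1193 0.0953] size [0.04  0.032 0.005]
wrist [429. 261.] 1521 ztop 0.0831 mid [ 0.5369 -0.0319  0.0816] mean [ 0.539  -0.0329  0.0821] size [0.043 0.043 0.005]
wrist [317. 279.] 71 ztop 0.2727 mid [0.5918 0.0956 0.2731] mean [0.592  0.0957 0.2732] size [0.001 0.    0.006]
[  2.9   1.3 106.1]
[-35.6  52.9 106.1]
```

View pics/w1.png

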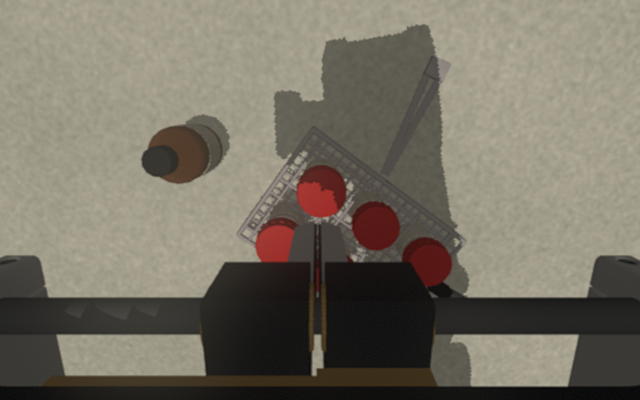

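Call:
servo_tool([
  [-1,0,0,25,0,0,0],
  [-1,0,0,60,0,0,0],
  [-1,0,0,85,0,0,0],
  [-1,0,0,98,0,0,0],
  [-1,0,0,100,0,0,0],
  [-1,0,0,100,0,0,0],
  [-1,0,0,100,0,0,0],
  [-1,0,0,100,0,0,0],
])

```text
clock: 3.0
position: [0.5835, 0.0892, 0.1177]
ee_rot: [0.789, -0.615, 0.001, -0.001]
contact_force: [-0.0, -1.4, -0.5]
width: 0.005
```

Call:
servo_tool([
  [-1,0,0,3,0,0,0],
  [-1,0,0,6,0,0,0],
  [-1,0,0,8,0,0,0],
  [-1,0,0,10,0,0,0],
  [-1,0,0,12,0,0,0],
  [-1,0,0,14,0,0,0],
  [-1,0,0,16,0,0,0],
  [-1,0,0,18,0,0,0],
  [-1,0,0,20,0,0,0],
  [-1,0,0,20,0,0,0],
  [-1,0,0,20,0,0,0],
])

```text
clock: 4.1
position: [0.5829, 0.0891, 0.0964]
ee_rot: [0.789, -0.615, -0.0, 0.0]
contact_force: [-0.9, -0.4, 2.0]
width: 0.007
```

Call:
servo_tool([
  [-1,0,0,1,0,0,0],
  [-1,0,0,2,0,0,0],
  [-1,0,0,3,0,0,0],
  [-1,0,0,4,0,0,0],
  [-1,0,0,5,0,0,0],
  [-1,0,0,5,0,0,0],
  [-1,0,0,5,0,0,0],
])

```text
clock: 4.8
position: [0.583, 0.0891, 0.0916]
ee_rot: [0.789, -0.615, 0.0, -0.0]
contact_force: [-1.6, 0.2, 4.3]
width: 0.003
```

Call:
servo_tool([
  [-1,0,0,1,0,0,0],
  [-1,0,0,2,0,0,0],
  [-1,0,0,2,0,0,0],
  [-1,0,0,2,0,0,0],
])

```text
clock: 5.2
position: [0.5831, 0.0892, 0.0899]
ee_rot: [0.789, -0.615, 0.0, -0.0]
contact_force: [-1.5, -1.0, 11.1]
width: 0.005
```

Call:
servo_tool([
  [-1,0,0,-5,0,0,0],
  [-1,0,0,-20,0,0,0],
  [-1,0,0,-45,0,0,0],
  [-1,0,0,-70,0,0,0],
  [-1,-10,13,-85,0,0,0],
  [-1,-25,33,-90,0,0,0],
  [-1,-35,47,-90,0,0,0],
  [-1,-39,51,-90,0,0,0],
  [-1,-39,51,-90,0,0,0],
  [-1,-39,51,-90,0,0,0],
  [-1,-39,51,-90,0,0,0],
])

```text
clock: 6.3
position: [0.5246, 0.1141, 0.1794]
ee_rot: [0.789, -0.615, -0.0, 0.0]
contact_force: [-0.5, 0.6, 0.2]
width: 0.008
```

```bash
python3 - <<'E'
from h import *
s=sensors.get_state();print(np.round(s['position'],4),np.round(s['contact_force'],1))
report('wrist','w2.png');report('scene','s2.png')
E
```

```text
[0.5246 0.1141 0.1794] [-0.5  0.6  0.2]
wrist [365. 135.] 2560 ztop 0.0829 mid [0.5833 0.0898 0.0817] mean [0.5836 0.0901 0.082 ] size [0.044 0.044 0.006]
wrist [428. 181.] 2489 ztop 0.0829 mid [0.56   0.0292 0.0817] mean [0.5603 0.0297 0.0821] size [0.044 0.044 0.006]
wrist [316. 199.] 2412 ztop 0.0963 mid [0.5255 0.115  0.0949] mean [0.5266 0.1154 0.0953] size [0.042 0.043 0.005]
wrist [487. 224.] 2416 ztop 0.083 mid [ 0.5362 -0.0318  0.0817] mean [ 0.5369 -0.0309  0.0821] size [0.044 0.044 0.005]
wrist [378. 240.] 2055 ztop 0.083 mid [0.5005 0.0538 0.0816] mean [0.501  0.0544 0.0821] size [0.041 0.044 0.005]
wrist [449. 285.] 1196 ztop 0.1129 mid [ 0.487  -0.0063  0.1114] mean [ 0.488  -0.0039  0.1119] size [0.019 0.038 0.005]
scene [326. 158.] 321 ztop 0.0968 mid [0.525  0.1146 0.0956] mean [0.5263 0.115  0.0955] size [0.043 0.042 0.005]
scene [269. 165.] 328 ztop 0.1135 mid [ 0.4761 -0.0078  0.1124] mean [ 0.4758 -0.0083  0.112 ] size [0.045 0.042 0.006]
scene [298. 166.] 272 ztop 0.0839 mid [0.4996 0.0536 0.0834] mean [0.5004 0.0532 0.0822] size [0.043 0.044 0.007]
scene [333. 181.] 290 ztop 0.0837 mid [0.585  0.0908 0.0836] mean [0.5851 0.0898 0.0822] size [0.043 0.043 0.008]
scene [304. 187.] 297 ztop 0.0838 mid [0.5607 0.029  0.0827] mean [0.561  0.0287 0.0821] size [0.046 0.044 0.006]
scene [276. 194.] 305 ztop 0.0835 mid [ 0.5379 -0.0317  0.0829] mean [ 0.5376 -0.0317  0.082 ] size [0.045 0.043 0.007]
```

Call:
servo_tool([
  [-1,0,0,20,0,0,0],
  [-1,0,0,45,0,0,0],
  [-1,0,0,60,0,0,0],
  [-1,0,0,66,0,0,0],
  [-1,0,0,69,0,0,0],
  [-1,0,0,71,0,0,0],
  [-1,0,0,73,0,0,0],
  [-1,0,0,75,0,0,0],
  [-1,0,0,77,0,0,0],
  [-1,0,0,79,0,0,0],
  [-1,0,0,81,0,0,0],
  [-1,0,0,83,0,0,0],
  [-1,0,0,85,0,0,0],
  [-1,0,0,86,0,0,0],
  [-1,0,0,87,0,0,0],
  [-1,0,0,88,0,0,0],
  [-1,0,0,88,0,0,0],
  [-1,0,0,88,0,0,0],
])

```text
clock: 8.2
position: [0.5241, 0.1145, 0.0916]
ee_rot: [0.789, -0.615, 0.0, -0.0]
contact_force: [1.6, -0.2, 5.5]
width: 0.007
```

Call:
servo_tool([
  [-1,0,0,1,0,0,0],
  [-1,0,0,2,0,0,0],
  [-1,0,0,2,0,0,0],
  [-1,0,0,2,0,0,0],
])

```text
clock: 8.6
position: [0.5244, 0.1146, 0.09]
ee_rot: [0.789, -0.615, 0.0, -0.0]
contact_force: [0.6, -0.2, 9.0]
width: 0.004
```

Hard stop felt (9 N, well above the 4 N slide). Withdraw.

Call:
servo_tool([
  [-1,0,0,-5,0,0,0],
  [-1,0,0,-20,0,0,0],
  [-1,0,0,-45,0,0,0],
  [-1,0,0,-75,0,0,0],
  [-1,0,0,-100,0,0,0],
  [-1,0,0,-115,0,0,0],
  [-1,0,0,-120,0,0,0],
  [-1,0,0,-120,0,0,0],
  [-1,0,0,-120,0,0,0],
])

```text
clock: 9.5
position: [0.5234, 0.1142, 0.2085]
ee_rot: [0.789, -0.615, -0.0, 0.001]
contact_force: [1.4, 0.1, 0.5]
width: 0.006
```

```bash
python3 - <<'E'
from h import *
s=sensors.get_state();print(np.round(s['position'],4),np.round(s['contact_force'],1))
report('wrist','w3.png');report('scene','s3.png')
E
```

```text
[0.5234 0.1142 0.2085] [1.4 0.1 0.5]
wrist [361. 131.] 2099 ztop 0.0829 mid [0.5834 0.0898 0.0819] mean [0.5836 0.0901 0.082 ] size [0.044 0.043 0.005]
wrist [418. 173.] 2051 ztop 0.083 mid [0.5598 0.0292 0.0819] mean [0.5602 0.0296 0.0821] size [0.044 0.043 0.006]
wrist [317. 187.] 1905 ztop 0.0829 mid [0.5244 0.1151 0.0815] mean [0.525  0.1149 0.082 ] size [0.044 0.043 0.005]
wrist [472. 213.] 1978 ztop 0.083 mid [ 0.5365 -0.0318  0.0819] mean [ 0.5368 -0.0311  0.0821] size [0.044 0.043 0.005]
wrist [373. 229.] 1830 ztop 0.083 mid [0.4989 0.0536 0.0819] mean [0.4993 0.0539 0.0821] size [0.043 0.044 0.006]
wrist [440. 276.] 1680 ztop 0.1131 mid [ 0.4796 -0.0087  0.1117] mean [ 0.4803 -0.0087  0.1121] size [0.034 0.044 0.005]
scene [326. 161.] 267 ztop 0.0841 mid [0.5253 0.1148 0.0837] mean [0.5256 0.1146 0.0826] size [0.042 0.042 0.007]
scene [269. 164.] 325 ztop 0.1136 mid [ 0.4754 -0.0083  0.1125] mean [ 0.4754 -0.0079  0.1122] size [0.042 0.042 0.006]
scene [298. 166.] 268 ztop 0.0839 mid [0.5001 0.054  0.0829] mean [0.5004 0.0537 0.0822] size [0.044 0.042 0.006]
scene [333. 181.] 293 ztop 0.084 mid [0.5849 0.0904 0.0835] mean [0.5854 0.09   0.0823] size [0.044 0.043 0.007]
scene [304. 188.] 301 ztop 0.0837 mid [0.5602 0.0289 0.0827] mean [0.5611 0.0294 0.0821] size [0.045 0.042 0.006]
scene [276. 194.] 306 ztop 0.0837 mid [ 0.5373 -0.0323  0.0826] mean [ 0.5377 -0.0319  0.0822] size [0.043 0.043 0.006]
```

View pics/s3.png

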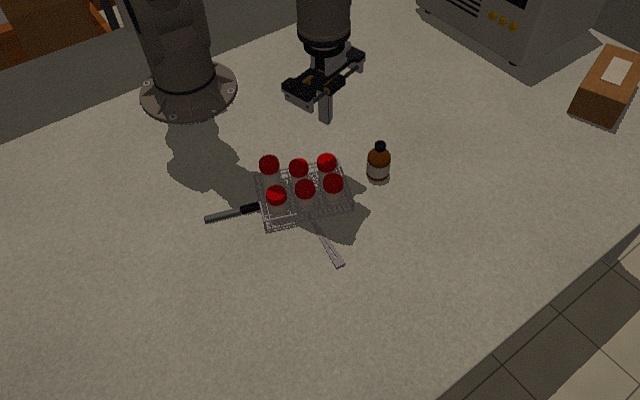

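The picture shows the two pressed caps, at pixels (326,161) and (333,181), level with the closed ones. The tall pot at (269,164), the bottle at (378,160), the marker and the forceps are where they were, and the gripper is clear above the rack.

```bash
python3 -c "
from bench import ticket;print(ticket.job_done())"
```

```text
the job is handed in; nothing more can be done
None
```

I pressed both raised caps home with the closed fingertips, first the one at (0.584, 0.090) and then the one at (0.525, 0.115). I then withdrew about 120 mm straight up and handed the job in at about 9.6 s. The hand-in gave no verdict.

- **Force:** at the end of each press the tool read 11 N and 9 N, above the roughly 4 N that slides a cap and well below the 30 N limit. That showed the hard stop had been reached.
- **Caps:** the last wrist and scene views put both cap tops at about 82 mm, level with the three closed pots of normal height; before pressing they stood at about 95–96 mm. The tall pot's cap is unchanged at about 112 mm.
- **Everything else:** each cap's position agrees before and after to within about 3 mm in the same camera, except in wrist views where the gripper hid part of a cap. By eye, the bottle, marker and forceps have not moved; I did not measure them.

No check failed. The top camera put the cap positions 1–3 mm off from the other two, about the stated calibration accuracy, so I used the wrist view to centre the presses.

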